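Unlatch the gluing press and hold its tongue up

TASK

Open the gluing press so that the glued blanks can be taken out: first draw the safety pin up out of the coupler head and put it in the graduated beaker, then pull the latch tab sideways, towards the pencil that lies beside the press, against its spring until its foot is clear of the ball, and with the latch drawn lift the tongue off its ball. Finish while still gripping it, holding the tongue steady with its head about 10 cm above where it sat; do not let go. Leave the two blanks where they lie and do not knock over or push aside the beaker, the jars, the small cup or the pencil.

Things in the scene. Friction and masses are not known exactly. Their poses are not given: they have to be found in the camera images.
- press: Gluing press fixed to the table: plywood board 270 x 110 x 12 mm, ball stud at one end, hinge bracket at the other, tongue between. Origin: centre of board's underside; x from ball end to hinge end, y across, z up. In mm: hinge axis x 95, z 50, along y; ball x -95; coupler head x -123 to -15, y +-25, top z 66; slide plate of the latch on it, top z 72.5; screw at x 33, top z 65, foot over blanks.
- tongue (a joint): Hinge of the aluminium tongue, rad: 0 = down on the ball, grows as the coupler head rises (stop 1.2), turning about the press's +y. It falls back by its weight (about 0.5 kg with the latch, 2 to 3 N at the head). At 0.55 the head stands 10 cm higher. Everything on the tongue moves on a circle round tongue_hinge and tilts with it.
- latch (a joint): Slide of the latch, m: 0 = locked (a foot reaches under the ball), grows as the tab is pulled to the press's -y side, stop 0.014; foot clear of the ball from 0.0065. Spring force 3 N at 0, 6.5 N at the stop; keep it drawn until the head has risen 30 mm. The safety pin blocks it after 2 to 4 mm. The latch rides on the tongue: lifting the tab lifts the tongue.
- latch_tab (a point): Middle of the top edge of the latch tab, an upright steel tab over the ball at press x -95, y 0 mm: 22 mm along the press's x, 10 mm thick along its y, standing 41 mm above the slide plate (plate at z 72.5, tab top at z 113.5 mm while the tongue is down). Grasp it from above across its 10 mm thickness.
- tongue_hinge (a point): Point on the hinge axis, in the middle of the tongue, 50 mm above the table.
- tongue_head (a point): Point in the coupler head over the ball, 190 mm from the hinge axis, 50 mm above the table while the tongue is down.
- safety_pin: Loose steel pin, 25 g, 53 mm long. Origin: lower end of shank, z up along it. Shank 6 mm thick, 20 long; collar 18 mm wide, 4 thick; flat grip 16 (own x) x 12 (own y) x 29 high. It starts in a hole in the coupler head at press x -35, y 0 mm, collar on the slide plate, axes parallel to the press's. Grasp across y so that the fingers miss the tab; it is clear when lifted 25 mm.
- pin_grip (a point): Centre of the pin's flat grip, 38 mm above the lower end of the shank, 15 mm below its top.
- pin_beaker: Loose graduated plastic beaker with red marks, open at the top, about 48 mm across, 50 mm high, inside about 34 mm wide with its floor 3 mm up; 60 g. Origin: centre of its underside, z up. The pin may lie or lean in it either way up.
- blank_low: Round beech blank, 65 mm across, 8 mm thick, lying on the press board under the tongue's screw, at press x +33. Origin: centre of its underside.
- blank_top: The like blank on top of the first; its top is 28 mm above the table. Origin: centre of its underside.
- jar_a: Small round pigment jar with light cap, 34 x 34 x 45 mm, standing on the press's +y side. Origin: centre of its underside. To be left alone.
- jar_b: Small round pigment jar with dark cap, 33 x 32 x 42 mm, standing to the right of the beaker. Origin: centre of its underside. To be left alone.
- cup: Small tapered blue mixing cup, 24 mm across, 31 mm high, standing beyond the beaker. Origin: centre of its underside. To be left alone.
- pencil_b: Red pencil, 149 mm long, 7 mm thick, lying along the press on its -y side. Origin: on its underside near the middle. To be left alone.

How it is judged:
On the way, in this order (a step that is already met when the one before it is completed fails the run):
1. the safety pin is in the beaker and released, the tongue still down (horizontal distance between each of pin_grip, safety_pin and pin_beaker below 0.026 m and z of pin_grip in the frame of pin_beaker below 0.05 m and angle between pin_beaker's own z axis and vertical below 0.2 rad and contact force between the fingers and safety_pin below 0.1 N and value of joint tongue below 0.05 rad), for 0.2 s.
2. the latch is drawn clear of the ball while the tongue is still down (value of joint latch above 0.007 m and value of joint tongue below 0.05 rad), for 0.1 s.
At the end, for the whole second after the job is handed in: The gripper holds the tongue up (touch over 1 N) at 0.40 to 0.80 rad, head 74 to 136 mm above where it sat, steady within 0.05 rad/s; the safety pin is in the beaker (shank end and grip centre within 26 mm of its axis, grip centre below the rim), which stands upright within 0.2 rad (value of joint tongue between 0.4 and 0.8 rad and contact force between the fingers and press above 1 N and velocity of joint tongue between -0.05 and 0.05 rad/s and horizontal distance between each of pin_grip, safety_pin and pin_beaker below 0.026 m and z of pin_grip in the frame of pin_beaker below 0.05 m and angle between pin_beaker's own z axis and vertical below 0.2 rad); the arm keeps its last pose, push and grip.
It fails at once if a blank was shifted by more than 10 mm (distance of any of blank_top, blank_low from where it was at the start of the episode above 0.01 m).
It fails at once if the beaker was knocked over or pushed more than 40 mm (angle between pin_beaker's own z axis and vertical above 0.6 rad or distance of pin_beaker from where it was at the start of the episode above 0.04 m).
It fails at once if a jar, the cup or the pencil was pushed by more than 30 mm or knocked over (distance of any of jar_a, jar_b, cup, pencil_b from where it was at the start of the episode above 0.03 m or angle between any of jar_a, jar_b, cup's own z axis and vertical above 0.6 rad).
It also fails if it takes over 54 s, if anything falls off the work surface, if the arm or the gripper's body presses on something with over 40 N, if the wrist force passes 120 N, or if a joint passes its speed limit or range.

ROBOT

A 6-joint arm with a two-finger parallel gripper is mounted at the origin on a cart in front of the work surface, level with it; the furniture and walls round the work are solid. World frame = base frame: x ahead of the robot, y to its left, z up, the work surface at z = 0. Lengths are in m, angles in rad, forces in N, time in s.
With the tool pointing down it reaches from about 0.35 to 0.975 m from the base axis. Payload 4.9 kg.
Tool frame: the origin (TCP) lies at the very end of the fingers, on their centre line; the grasp point (between the pads) lies 19 mm behind it; z points along the fingers, y is the line along which they close (so a half turn about z gives the same grasp; the last joint's range is limited). The gripper opens to 85 mm and grips with 20 to 120 N. Pads are 22 mm wide; open, the fingers measure 114 mm over their backs; the gripper's body (76 mm by 85 mm) begins 54 mm behind the grasp point. The pads swing forward as they close: fully open they stand 13 mm farther back than shut.
Start: joints at [0.981, 0.053, 1.613, -0, 1.476, -0.119], TCP at [0.283, 0.557, 0.231] pointing down, gripper open.
Joint ranges: [-3.01, 3.01], [-1.01, 2.22], [0.06, 2.58], [-1.02, 4.17], [0.09, 2.62], [-3.14, 3.14]. Speed limits (rad/s): [2.57, 2.57, 3.14, 3.14, 3.14, 3.14].

INTERFACE

Orientations are given as a rotation vector (axis times angle).
In Python, from bench import bot gives the robot as it stands.
- The arm moves only by the tool step_arm, never from a script. Its argument "increments" is a list of rows, each a list of 3 entries, a list of its own where there are three numbers: the opening, from 0 (shut) to 1 (fully open), then the shift along the tool's x, y, z as a fraction of full scale, then the turn, a rotation vector about the tool's x, y, z as a fraction of full scale. In form: [[fingers, [dx, dy, dz], [rx, ry, rz]], ...]. A call has 1 to 10 rows; each row shifts and turns the commanded pose from where the row before left it, along the tool's axes as they then stand; what a row does not reach is not made up. Full scale, the value 1, is 0.05 m for a shift and 0.1 rad for a turn. A row lasts 1/8 s, in which the tool goes at most 62.5 mm and 10.7 degrees, less where a joint would pass 70% of its speed; a pose out of reach is approached as far as the arm can. A call with a number of a shift or a turn outside -1 to 1 is refused whole. A call with a gripper value outside its range is refused whole. The fingers move at their own pace and stop on an object; "squeeze" is the grip in N (left out, the last holds). Time passes only in rows, so rows that do not move let the fingers close. It gives the time, the measured TCP pose, the force, the opening and the grip force at its end, in the units of the state.
- bot.get_state(): the state, without advancing time (a new reading comes with each control period).
- bot.get_image(name): name is "scene" or "top" or "wrist"; returns a dict with "img" (400x640x3 uint8, red, green, blue), "fx", "fy", "cx", "cy" (pixels), "rvec" (rotation vector, rad) and "tvec" (3), from world to camera coordinates, as OpenCV has them. Camera axes: x right, y down, z forward; pixel columns grow to the right and rows downward; lengths in m; the calibration is good to about 2 mm. A picture is of the moment at which its call begins. There is no depth.
- bot.sign_off(): hands the job in; it is judged then, once.
Trained networks look in a picture, given as the dict that the camera call returned (one of the last four; its "shot" number tells which), for a name from the list of things; names that differ only in an ending like _2 or _b are one class to them, and where a whole thing is asked for, a point or a joint stands for the part that bears it (a point fixed in the world has none). Each returns a list of dicts, best first, with "p" (0 to 1); they miss things now and then, are a little off and sometimes report something else, mostly with a low value. They report only what shows in the picture. A call takes as long as a camera call.
- bot.look_for(picture, thing): "rect" ([left, top, right, bottom] as shares, 0 to 1, of the picture: columns of its width, rows of its height, round what is visible of it).
- bot.tip_of(picture, thing): "position" ([column, row] as shares, 0 to 1, of the picture: columns of its width, rows of its height: a listed point, or the origin of a listed thing).
The state is a dict: "t": time; "joint_pos": joint angles; "joint_vel": joint speeds; "joint_efforts": joint torques, N m; "tool_pos": TCP position; "tcp_rot": TCP orientation; "contact_force": force on the tool from outside, world axes, zero at the start; "wrist_torque": the same for the moment, N m; "finger_gap": finger opening in m; "finger_force": force on a finger pad.
Only numpy, scipy, OpenCV 4.12 (cv2) and the standard library are available. Lean on these libraries where they do the work, as an engineer would, in place of code of your own. Each camera call takes 0.05 s, during which the arm holds its last target. There are 200 camera calls.

## Working session

There is one attempt and no reset: what is moved stays moved. The work goes in short steps, Python scripts to look and compute and a tool call to move; the robot and the scene stay as the last step left them, time stands still between calls to the robot, and variables do not carry over. Pictures are saved under pics/ and viewed, at most 10 in all, crops included, and the job is handed in when it is done.

Besides the shell and the picture viewer there is one more tool, called after "Emit:" as a command line: name --argument value ..., lists and objects as JSON in quotes. step_arm: Moves the arm, as the interface text tells. Shift numbers are shares of 0.05 m and turn numbers shares of 0.1 rad, none past 1 either way. Its arguments: {"type":"object","properties":{"increments":{"type":"array","items":{"type":"array"}},"squeeze":{"type":"number"}},"required":["increments"]}

```bash
mkdir -p pics
cat > h.py <<'E'
import numpy as np, cv2
from bench import bot
from scipy.spatial.transform import Rotation as R
def ray(p,share):
    u=np.array([share[0]*640,share[1]*400]); M=R.from_rotvec(p["rvec"]).as_matrix()
    d=M.T@np.array([(u[0]-p["cx"])/p["fx"],(u[1]-p["cy"])/p["fy"],1]); c=-M.T@np.array(p["tvec"])
    return c,d/np.linalg.norm(d)
def atz(p,share,z):
    c,d=ray(p,share); return c+d*(z-c[2])/d[2]
def tri(rs):
    A=sum(np.eye(3)-np.outer(d,d) for c,d in rs); b=sum((np.eye(3)-np.outer(d,d))@c for c,d in rs)
    return np.linalg.solve(A,b)
def proj(p,X):
    return cv2.projectPoints(np.array([X],float),np.array(p["rvec"],float),np.array(p["tvec"],float),np.array([[p["fx"],0,p["cx"]],[0,p["fy"],p["cy"]],[0,0,1.]]),None)[0].ravel()
E
python3 - <<'E'
from h import *
np.set_printoptions(precision=4,suppress=True)
P={n:bot.get_image(n) for n in("scene","top","wrist")}
for n,p in P.items(): cv2.imwrite(f"pics/{n}0.png",p["img"][:,:,::-1])
for t,z in [("press",0),("latch_tab",.1135),("tongue_hinge",.05),("tongue_head",.05),("safety_pin",.0525),("pin_grip",.0905),("pin_beaker",0),("blank_top",.02),("jar_a",0),("jar_b",0),("cup",0),("pencil_b",0)]:
    rs=[]
    for n,p in P.items():
        o=bot.tip_of(p,t)
        for q in o[:2]: print(t,n,round(q["p"],2),np.array(q["position"])*[640,400],atz(p,q["position"],z))
        if o and o[0]["p"]>.5: rs.append(ray(p,o[0]["position"]))
    if len(rs)>1: print("   tri",t,tri(rs))
print(bot.get_state())
E
```

```text
press scene 0.94 [352.192 290.6  ] [ 0.4275 -0.3012  0.    ]
press top 0.77 [402.304 225.2  ] [ 0.4266 -0.3011  0.    ]
   tri press [ 0.4269 -0.3012  0.0004]
latch_tab scene 0.91 [392.704 242.92 ] [ 0.521  -0.3065  0.1135]
latch_tab top 0.77 [412.032 180.6  ] [ 0.5109 -0.3075  0.1135]
latch_tab top 0.21 [410.112 207.92 ] [ 0.4486 -0.2997  0.1135]
   tri latch_tab [ 0.5127 -0.308   0.121 ]
tongue_hinge scene 0.42 [293.824 158.68 ] [0.5294 0.0789 0.05  ]
tongue_hinge top 0.79 [405.312 264.12 ] [ 0.3286 -0.2942  0.05  ]
tongue_head scene 0.74 [387.968 262.8  ] [ 0.5137 -0.3135  0.05  ]
tongue_head top 0.89 [407.808 185.8  ] [ 0.5141 -0.31    0.05  ]
tongue_head top 0.39 [231.68 178.  ] [0.5408 0.1126 0.05  ]
   tri tongue_head [ 0.516  -0.3114  0.0445]
safety_pin scene 0.43 [366.528 274.   ] [ 0.4571 -0.3073  0.0525]
safety_pin top 0.4 [405.312 207.68 ] [ 0.4606 -0.3008  0.0525]
pin_grip scene 0.52 [368.896 264.4  ] [ 0.4588 -0.3069  0.0905]
pin_grip top 0.5 [408.128 204.8  ] [ 0.4601 -0.3003  0.0905]
pin_beaker scene 0.52 [278.016 146.8  ] [ 0.5464  0.1957 -0.    ]
pin_beaker top 0.78
[... 1095 characters left out ...]
.08 289.68] [ 0.4251 -0.2968  0.    ]
pencil_b top 0.64 [231.168 177.08 ] [0.5564 0.1245 0.    ]
pencil_b top 0.62 [354.496 223.8  ] [ 0.4319 -0.1836  0.    ]
   tri pencil_b [ 0.8659  0.3661 -1.147 ]
{'t': 1.95, 'joint_pos': array([ 0.981 ,  0.0527,  1.6129, -0.    ,  1.476 , -0.119 ]), 'joint_vel': array([-0.0006,  0.0013, -0.0006,  0.0004, -0.0011, -0.0009]), 'joint_efforts': array([  0.0007, -39.3667, -37.0451,  -0.0001,   0.0005,   0.    ]), 'tool_pos': array([0.2835, 0.557 , 0.2313]), 'tcp_rot': array([0.7327, 3.055 , 0.    ]), 'contact_force': array([ 1.4462,  0.7862, -0.7513]), 'wrist_torque': array([ 0.0017, -0.0005, -0.0075]), 'finger_force': 0.0, 'finger_gap': 0.08565912124978631}
```

View pics/scene0.png

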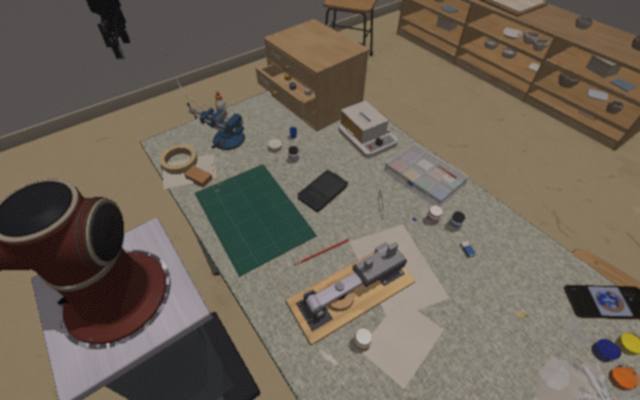

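View pics/top0.png

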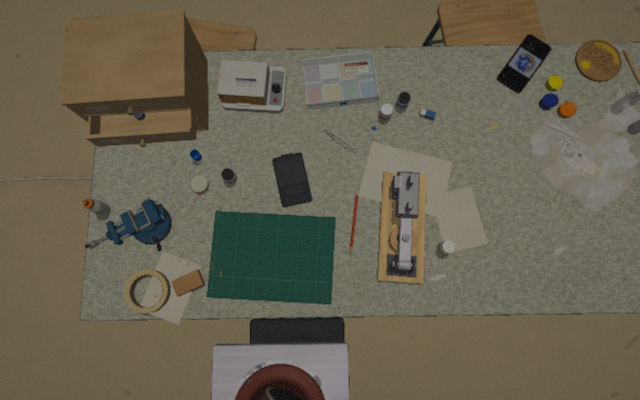

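The scene view shows the press at about (350,290): its ball end points away from the robot, with the pencil on its left. The beaker, jar_b and cup are near (276,146), (293,153) and (293,133). The top view agrees, with the press at (402,225), pencil at (354,223), beaker at (199,185), dark jar at (228,176) and blue cup at (196,156).

```bash
cat >> h.py <<'E'
def plan(pos,yv,n,g=1):
    """yv: wanted tool y in world xy (tool down); n rows, pose split evenly"""
    s=bot.get_state(); p=s["tool_pos"].copy(); r=R.from_rotvec(s["tcp_rot"])
    y=np.array([yv[0],yv[1],0.]);y/=np.linalg.norm(y); 
    if y@r.as_matrix()[:,1]<0:y=-y
    z=np.array([0,0,-1.]); T=R.from_matrix(np.c_[np.cross(y,z),y,z])
    w=(r.inv()*T).as_rotvec(); d=(np.array(pos)-p)/n
    for k in range(n):
        print([g,list(np.round(r.inv().apply(d)/.05,3)),list(np.round(w/n/.1,3))]); r=r*R.from_rotvec(w/n)
E
python3 -c "
from h import *
plan([.50,.21,.26],[.088,.996],9)"
```

```text
[1, [np.float64(-0.779), np.float64(-0.469), np.float64(-0.064)], [np.float64(0.0), np.float64(0.0), np.float64(-0.425)]]
[1, [np.float64(-0.758), np.float64(-0.502), np.float64(-0.064)], [np.float64(0.0), np.float64(0.0), np.float64(-0.425)]]
[1, [np.float64(-0.736), np.float64(-0.533), np.float64(-0.064)], [np.float64(0.0), np.float64(0.0), np.float64(-0.425)]]
[1, [np.float64(-0.713), np.float64(-0.564), np.float64(-0.064)], [np.float64(0.0), np.float64(0.0), np.float64(-0.425)]]
[1, [np.float64(-0.688), np.float64(-0.594), np.float64(-0.064)], [np.float64(0.0), np.float64(0.0), np.float64(-0.425)]]
[1, [np.float64(-0.662), np.float64(-0.623), np.float64(-0.064)], [np.float64(0.0), np.float64(0.0), np.float64(-0.425)]]
[1, [np.float64(-0.635), np.float64(-0.65), np.float64(-0.064)], [np.float64(0.0), np.float64(0.0), np.float64(-0.425)]]
[1, [np.float64(-0.607), np.float64(-0.677), np.float64(-0.064)], [np.float64(0.0), np.float64(0.0), np.float64(-0.425)]]
[1, [np.float64(-0.578), np.float64(-0.702), np.float64(-0.064)], [np.float64(0.0), np.float64(0.0), np.float64(-0.425)]]
```

Emit:
step_arm --increments '[[1,[-0.78,-0.47,-0.06],[0,0,-0.43]],[1,[-0.76,-0.5,-0.06],[0,0,-0.43]],[1,[-0.74,-0.53,-0.06],[0,0,-0.43]],[1,[-0.71,-0.56,-0.06],[0,0,-0.43]],[1,[-0.69,-0.59,-0.06],[0,0,-0.43]],[1,[-0.66,-0.62,-0.06],[0,0,-0.43]],[1,[-0.63,-0.65,-0.06],[0,0,-0.43]],[1,[-0.61,-0.68,-0.06],[0,0,-0.43]],[1,[-0.58,-0.7,-0.06],[0,0,-0.4]],[1,[0,0,0],[0,0,0]]]'

```text
t: 3.2
tool_pos: [0.5025, 0.2088, 0.2587]
tcp_rot: [0.143, 3.138, -0.0]
contact_force: [0.8, -0.1, -0.4]
finger_gap: 0.0852
finger_force: 0.0
```

```bash
sed -i 's/print(\[g,list(np.round(r.inv().apply(d)\/.05,3)),list(np.round(w\/n\/.1,3))\])/print(g,np.round(r.inv().apply(d)\/.05,3),np.round(w\/n\/.1,3))/' h.py
python3 - <<'E'
from h import *
np.set_printoptions(precision=4,suppress=True)
p=bot.get_image("wrist"); cv2.imwrite("pics/w1.png",p["img"][:,:,::-1])
for t,z in [("pin_beaker",0),("jar_b",0),("cup",0)]:
    for q in bot.tip_of(p,t)[:2]: print(t,round(q["p"],2),np.array(q["position"])*[640,400],atz(p,q["position"],z))
    for q in bot.look_for(p,t)[:2]:
        b=q["rect"]; print(" rect",round(q["p"],2),np.array(b)*[640,400,640,400])
s=bot.get_state(); print(s["t"],s["tool_pos"],s["tcp_rot"])
plan([.46,-.303,.26],[.088,.996],10)
E
```

```text
pin_beaker 0.6 [313.792 193.4  ] [0.5287 0.1983 0.    ]
 rect 0.85 [300.928 183.6   326.976 216.4  ]
jar_b 0.97 [265.6 213.8] [0.552  0.1276 0.    ]
 rect 0.72 [244.992 201.28  275.072 236.92 ]
cup 0.79 [327.424 246.32 ] [0.6094 0.2106 0.    ]
 rect 0.58 [319.168 240.92  332.48  263.48 ]
3.55 [0.5006 0.2119 0.2583] [-0.1338 -3.1387 -0.0001]
1 [-0.007 -1.033 -0.004] [ 0.    -0.     0.003]
1 [-0.007 -1.033 -0.004] [ 0.    -0.     0.003]
1 [-0.007 -1.033 -0.004] [ 0.    -0.     0.003]
1 [-0.008 -1.033 -0.004] [ 0.    -0.     0.003]
1 [-0.008 -1.033 -0.004] [ 0.    -0.     0.003]
1 [-0.008 -1.033 -0.004] [ 0.    -0.     0.003]
1 [-0.008 -1.033 -0.004] [ 0.    -0.     0.003]
1 [-0.009 -1.033 -0.004] [ 0.    -0.     0.003]
1 [-0.009 -1.033 -0.003] [ 0.    -0.     0.003]
1 [-0.009 -1.033 -0.003] [ 0.    -0.     0.003]
```

View pics/w1.png

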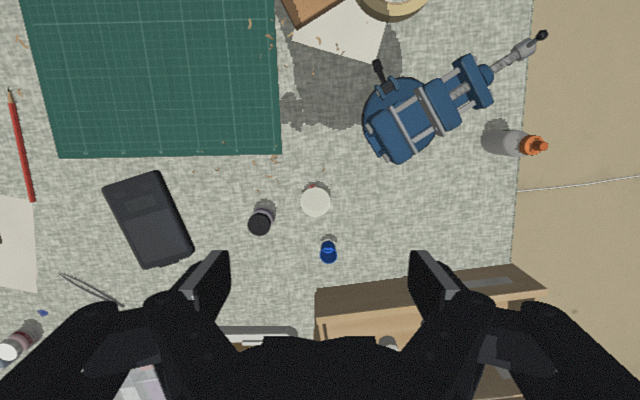

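The wrist view shows the beaker as a pale disc at (315,202) with a red mark. The dark jar is at (260,222) and the blue cup at (328,250).

Emit:
step_arm --increments '[[1,[0,-1,0],[0,0,0]],[1,[0,-1,0],[0,0,0]],[1,[0,-1,0],[0,0,0]],[1,[0,-1,0],[0,0,0]],[1,[0,-1,0],[0,0,0]],[1,[0,-1,0],[0,0,0]],[1,[0,-1,0],[0,0,0]],[1,[0,-1,0],[0,0,0]],[1,[0,-1,0],[0,0,0]],[1,[0.6,-1,0],[0,0,0]]]'

```text
t: 4.8
tool_pos: [0.4282, -0.2856, 0.2582]
tcp_rot: [0.133, 3.139, 0.0]
contact_force: [0.4, 0.2, -1.3]
finger_gap: 0.0857
finger_force: 0.0
```

Run:
```python
from h import *
np.set_printoptions(precision=4,suppress=True)
p=bot.get_image("wrist"); cv2.imwrite("pics/w2.png",p["img"][:,:,::-1])
for t,z in [("press",0),("latch_tab",.1135),("tongue_hinge",.05),("tongue_head",.05),("safety_pin",.0525),("pin_grip",.0905),("jar_a",0),("pencil_b",0)]:
    for q in bot.tip_of(p,t)[:2]: print(t,round(q["p"],2),np.array(q["position"])*[640,400],atz(p,q["position"],z))
s=bot.get_state(); print(s["t"],s["tool_pos"],s["tcp_rot"],-R.from_rotvec(p["rvec"]).as_matrix().T@p["tvec"])
```

```text
press 0.65 [306.304 169.8  ] [ 0.4206 -0.3031  0.    ]
latch_tab 0.69 [304.192 273.72 ] [ 0.5149 -0.3097  0.1135]
latch_tab 0.3 [310.272 252.48 ] [ 0.4908 -0.301   0.1135]
tongue_hinge 0.66 [308.672  91.72 ] [ 0.3266 -0.2895  0.05  ]
tongue_head 0.66 [308.8 251.6] [ 0.5183 -0.3071  0.05  ]
safety_pin 0.84 [306.816 203.2  ] [ 0.4534 -0.3034  0.0525]
pin_grip 0.58 [304.576 215.8  ] [ 0.4573 -0.3048  0.0905]
jar_a 0.89 [232.  135.2] [ 0.3669 -0.3962  0.    ]
jar_a 0.7 [610.624 234.2  ] [0.5501 0.1253 0.    ]
pencil_b 0.91 [396.416 168.8  ] [ 0.4294 -0.1812  0.    ]
5.25 [ 0.4286 -0.2834  0.2584] [0.1326 3.1386 0.0001] [ 0.3607 -0.2813  0.4002]
```

View pics/w2.png

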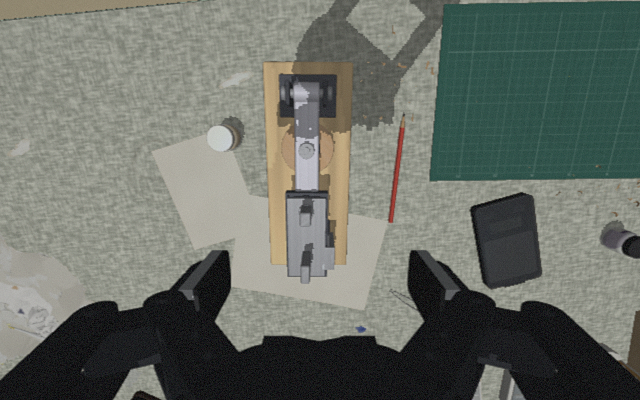

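The wrist view shows the board with corners near (265,62), (351,62), (271,264) and (346,265). The pin grip is at about (306,212), the tab top at (305,277), the light-capped jar at (224,137) and the pencil at (397,168).

Run:
```python
from h import *
np.set_printoptions(precision=4,suppress=True)
p=bot.get_image("wrist"); sh=lambda u,v:[u/640,v/400]
C=[atz(p,sh(*c),.012) for c in[(265,62),(352,62),(271,264),(346.5,265)]]
for c in C: print(c)
print("ctr",sum(C)/4,"dir",(C[2]+C[3]-C[0]-C[1])/2)
print("tab",atz(p,sh(305,276),.1135))
o=np.array([.4243,-.3015,0]); 
im=cv2.resize(p["img"][160:300,240:380,::-1],None,fx=4,fy=4,interpolation=cv2.INTER_CUBIC); cv2.imwrite("pics/w2c.png",im)
```

```text
[ 0.2856 -0.3373  0.012 ]
[ 0.2943 -0.2333  0.012 ]
[ 0.5506 -0.3637  0.012 ]
[ 0.5612 -0.2556  0.012 ]
ctr [ 0.4229 -0.2975  0.012 ] dir [ 0.2659 -0.0243  0.    ]
tab [ 0.5182 -0.3069  0.1135]
```

View pics/w2c.png

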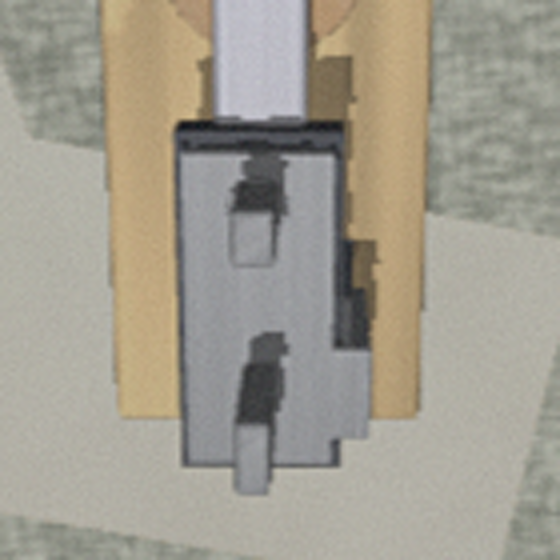

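In the crop, the pin's top face is centred at full-picture pixel (303.2,219.7) and the tab's top edge at (303,275).

Run:
```python
from h import *
np.set_printoptions(precision=4,suppress=True)
p=bot.get_image("wrist"); sh=lambda u,v:[u/640,v/400]
print("pin",atz(p,sh(303.2,219.7),.1055),"tab",atz(p,sh(303,275),.1135))
o=np.array([.4229,-.2975]);u=np.array([.2659,-.0243]);u/=np.linalg.norm(u)
print("pin from board",o+.035*u,"tab",o+.095*u)
plan([.4585,-.3025,.13],[.091,.996],6,.5)
```

```text
pin [ 0.4571 -0.3035  0.1055] tab [ 0.5167 -0.3091  0.1135]
pin from board [ 0.4578 -0.3007] tab [ 0.5175 -0.3061]
0.5 [-0.105 -0.054  0.428] [-0.    0.    0.01]
0.5 [-0.105 -0.054  0.428] [-0.    0.    0.01]
0.5 [-0.105 -0.054  0.428] [-0.    0.    0.01]
0.5 [-0.105 -0.054  0.428] [-0.    0.    0.01]
0.5 [-0.105 -0.054  0.428] [-0.    0.    0.01]
0.5 [-0.105 -0.054  0.428] [-0.    0.    0.01]
```

Emit:
step_arm --increments '[[0.6,[-0.1,-0.055,0.43],[0,0,0.01]],[0.6,[-0.1,-0.055,0.43],[0,0,0.01]],[0.6,[-0.1,-0.055,0.43],[0,0,0.01]],[0.6,[-0.1,-0.055,0.43],[0,0,0.01]],[0.6,[-0.1,-0.055,0.43],[0,0,0.01]],[0.6,[-0.1,-0.055,0.43],[0,0,0.01]],[0.6,[0,0,0],[0,0,0]]]'

```text
t: 6.22
tool_pos: [0.4556, -0.3023, 0.1272]
tcp_rot: [-0.144, -3.135, -0.004]
contact_force: [0.0, 0.4, 0.7]
finger_gap: 0.0514
finger_force: 0.0
```

Run:
```python
from h import *
np.set_printoptions(precision=4,suppress=True)
p=bot.get_image("wrist"); cv2.imwrite("pics/w3.png",p["img"][:,:,::-1])
for t,z in [("latch_tab",.1135),("pin_grip",.0905)]:
    for q in bot.tip_of(p,t)[:2]: print(t,round(q["p"],2),np.array(q["position"])*[640,400],atz(p,q["position"],z))
print(proj(p,[.4575,-.3025,.1055]),proj(p,[.517,-.3078,.1135]))
plan([.4575,-.3025,.084],[.091,.996],3,.6)
```

```text
latch_tab 0.89 [317.696 336.68 ] [ 0.5154 -0.3097  0.1135]
pin_grip 0.77 [316.928 232.6  ] [ 0.4556 -0.3047  0.0905]
pin_grip 0.33 [318.976 337.4  ] [ 0.5348 -0.3106  0.0905]
[320.8255 244.2086] [320.9741 338.607 ]
0.6 [-0.003  0.009  0.31 ] [-0.003  0.004 -0.004]
0.6 [-0.003  0.009  0.31 ] [-0.003  0.004 -0.004]
0.6 [-0.003  0.009  0.31 ] [-0.003  0.004 -0.004]
```

View pics/w3.png

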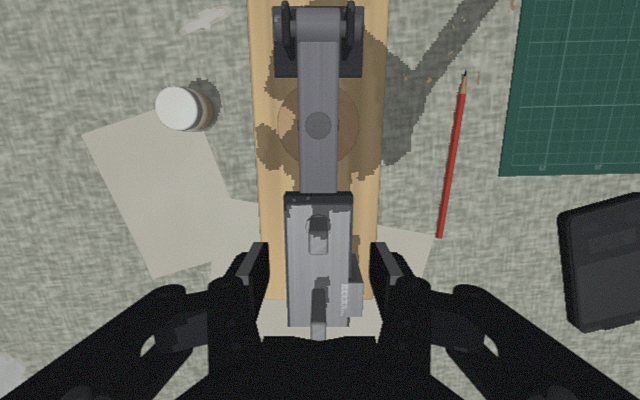

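The pin top is at (318,245), about 2–3 px left of the prediction, so the gripper needs to shift about 1.5 mm towards -y. The fingers straddle the pin.

Emit:
step_arm --increments '[[0.6,[0,-0.01,0.3],[0,0,0]],[0.6,[0,-0.01,0.3],[0,0,0]],[0.6,[0,0,0.3],[0,0,0]],[0.0,[0,0,0],[0,0,0]],[0.0,[0,0,0],[0,0,0]],[0.0,[0,0,0],[0,0,0]],[0.0,[0,0,0],[0,0,0]],[0.0,[0,0,0],[0,0,0]]]' --squeeze 30

```text
t: 7.38
tool_pos: [0.4564, -0.3045, 0.0846]
tcp_rot: [0.146, 3.138, 0.0]
contact_force: [-0.3, 2.0, 0.3]
finger_gap: 0.0115
finger_force: 33.8
```

Emit:
step_arm --increments '[[0,[0,0,-0.2],[0,0,0]],[0,[0,0,-0.3],[0,0,0]],[0,[0,0,-0.4],[0,0,0]],[0,[0,0,-0.6],[0,0,0]],[0,[0,0,-0.6],[0,0,0]],[0,[0,0,-0.5],[0,0,0]],[0,[0,0,0],[0,0,0]]]'

```text
t: 8.25
tool_pos: [0.4576, -0.3061, 0.2188]
tcp_rot: [0.146, 3.132, -0.008]
contact_force: [0.3, 0.0, -0.3]
finger_gap: 0.0111
finger_force: 33.7
```

Run:
```python
from h import *
np.set_printoptions(precision=4,suppress=True)
s=bot.get_state();print(s["t"],s["finger_gap"],s["finger_force"],s["contact_force"])
p=bot.get_image("top")
for t,z in [("latch_tab",.1135),("pin_grip",.22)]:
    for q in bot.tip_of(p,t)[:2]: print(t,round(q["p"],2),np.array(q["position"])*[640,400],atz(p,q["position"],z))
plan([.50,.17,.215],[.091,.996],10,0)
```

```text
8.25 0.011097019720702948 33.66263687610626 [ 0.3195  0.0397 -0.3033]
latch_tab 0.17 [198.976 155.8  ] [0.5779 0.1756 0.1135]
0 [-0.     0.953 -0.002] [ 0.001 -0.001 -0.002]
0 [-0.     0.953 -0.002] [ 0.001 -0.001 -0.002]
0 [-0.     0.953 -0.003] [ 0.001 -0.001 -0.002]
0 [-0.001  0.953 -0.003] [ 0.001 -0.001 -0.002]
0 [-0.001  0.953 -0.003] [ 0.001 -0.001 -0.002]
0 [-0.001  0.953 -0.003] [ 0.001 -0.001 -0.002]
0 [-0.001  0.953 -0.003] [ 0.001 -0.001 -0.002]
0 [-0.001  0.953 -0.003] [ 0.001 -0.001 -0.002]
0 [-0.001  0.953 -0.003] [ 0.001 -0.001 -0.002]
0 [-0.002  0.953 -0.003] [ 0.001 -0.001 -0.002]
```

Emit:
step_arm --increments '[[0,[0,0.6,0],[0,0,0]],[0,[0,1,0],[0,0,0]],[0,[0,1,0],[0,0,0]],[0,[0,1,0],[0,0,0]],[0,[0,1,0],[0,0,0]],[0,[0,1,0],[0,0,0]],[0,[0,1,0],[0,0,0]],[0,[0,1,0],[0,0,0]],[0,[0,1,0],[0,0,0]],[0,[0,1,0],[0,0,0]]]'

```text
t: 9.65
tool_pos: [0.4998, 0.1748, 0.2126]
tcp_rot: [-0.145, -3.136, 0.001]
contact_force: [0.9, 0.2, 0.2]
finger_gap: 0.0116
finger_force: 33.7
```

Emit:
step_arm --increments '[[0,[0.2,0.4,0],[0,0,0]],[0,[0,0,0],[0,0,0]],[0,[0,0,0],[0,0,0]]]'

```text
t: 10.02
tool_pos: [0.4923, 0.1934, 0.2132]
tcp_rot: [-0.146, -3.137, 0.002]
contact_force: [-0.4, 0.6, 0.4]
finger_gap: 0.0112
finger_force: 33.7
```

Run:
```python
from h import *
np.set_printoptions(precision=4,suppress=True)
s=bot.get_state();print(s["t"],s["finger_gap"],s["tool_pos"])
rs=[]
for n in("wrist","scene","top"):
  p=bot.get_image(n)
  if n=="wrist": cv2.imwrite("pics/w4.png",p["img"][:,:,::-1])
  for t,z in [("pin_beaker",0),("cup",0),("pin_grip",.22)]:
    for q in bot.tip_of(p,t)[:2]: print(n,t,round(q["p"],2),np.array(q["position"])*[640,400],atz(p,q["position"],z))
  for q in bot.look_for(p,"pin_beaker")[:2]:
    b=np.array(q["rect"]);print(" rect",round(q["p"],2),b*[640,400,640,400],atz(p,[(b[0]+b[2])/2,(b[1]+b[3])/2],.025))
```

```text
10.025 0.01116347726937986 [0.4923 0.1934 0.2132]
wrist pin_beaker 0.74 [  2.88 159.48] [ 0.4318 -0.1811  0.    ]
wrist pin_beaker 0.72 [328.384 212.   ] [0.5327 0.2004 0.    ]
wrist pin_grip 0.66 [318.912 259.2  ] [0.4901 0.1924 0.22  ]
wrist pin_grip 0.63 [271.104 232.52 ] [0.4739 0.1706 0.22  ]
 rect 0.57 [310.912 199.08  343.488 235.2  ] [0.5313 0.1984 0.025 ]
 rect 0.5 [306.496 229.6   328.896 292.88 ] [0.5864 0.1821 0.025 ]
scene pin_beaker 0.58 [276.48 147.92] [ 0.5399  0.1942 -0.    ]
scene cup 0.46 [296.192 134.32 ] [0.6239 0.2113 0.    ]
scene pin_grip 0.44 [256.   92.4] [0.4948 0.184  0.22  ]
 rect 0.57 [283.968 145.92  301.696 166.52 ] [0.5462 0.1115 0.025 ]
 rect 0.5 [270.784 139.12  280.384 156.08 ] [0.5256 0.1723 0.025 ]
top pin_beaker 0.6 [198.08 183.08] [0.5422 0.208  0.    ]
top cup 0.44 [195.712 160.8  ] [0.6009 0.2164 0.    ]
top cup 0.42 [227.776 176.2  ] [0.5588 0.1332 0.    ]
top pin_grip 0.34 [411.904 177.68 ] [ 0.4904 -0.2851  0.22  ]
top pin_grip 0.22 [199.68 155.8 ] [0.544  0.1432 0.22  ]
 rect 0.6 [188.8   176.8   208.128 193.52 ] [0.5306 0.1996 0.025 ]
```

View pics/w4.png

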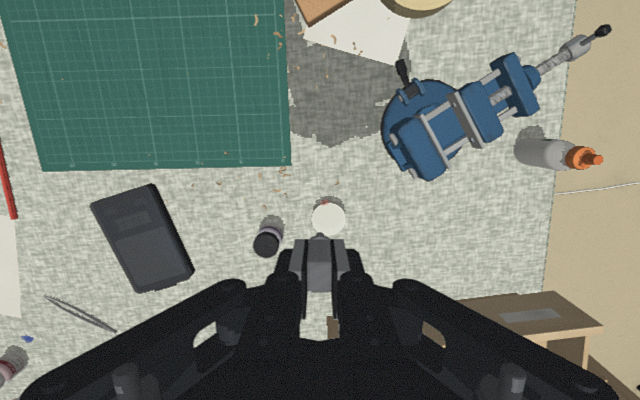

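The wrist view shows the pin held upright, its top at about (320,265), just in front of the beaker. The beaker's disc is near (327,218). I'll segment the disc and fit it.

Run:
```python
from h import *
from scipy.optimize import least_squares
np.set_printoptions(precision=4,suppress=True)
a=np.linspace(0,2*np.pi,72)
def hull(p,c):
    X=np.array([[c[0]+.024*np.cos(t),c[1]+.024*np.sin(t),z] for t in a for z in(.001,.05)])
    return np.array([proj(p,x) for x in X])
for n,c0,thr in(("wrist",(328,218),170),("top",(199,185),150),("scene",(275,146),150)):
    p=bot.get_image(n); im=p["img"]; x0,y0=c0; h=26 if n=="wrist" else 14
    sub=im[y0-h:y0+h,x0-h:x0+h].astype(int)
    bg=np.median(sub.reshape(-1,3),0); m=(sub.min(2)>thr).astype(np.uint8)
    k,l,st,ce=cv2.connectedComponentsWithStats(m); i=l[h,h]
    i=i if i else 1+st[1:,4].argmax()
    x,y,w,hh,ar=st[i]; bb=np.array([x+x0-h,y+y0-h,x+w+x0-h,y+hh+y0-h]); print(n,bb,ar,ce[i]+[x0-h,y0-h],"centre px, min rgb",sub[h,h],bg)
    for z in(.025,.05): print("   ",z,atz(p,(ce[i]+[x0-h,y0-h])/[640,400],z))
    for c in((.542,.208),(.536,.203),(.530,.20)):
        q=hull(p,c); print("   hull",c,q.min(0),q.max(0))
```

```text
wrist [302 203 354 239] 1328 [326.7756 221.0248] centre px, min rgb [214 215 202] [189. 192. 178.]
    0.025 [0.537  0.1983 0.025 ]
    0.05 [0.5286 0.1984 0.05  ]
   hull (0.542, 0.208) [314.7175 199.5528] [358.3603 251.8916]
   hull (0.536, 0.203) [309.6484 195.2203] [353.4886 247.3393]
   hull (0.53, 0.2) [306.3592 190.7071] [350.4049 242.5927]Traceback (most recent call last):
  File "<stdin>", line 13, in <module>
ValueError: attempt to get argmax of an empty sequence
```

Run:
```python
from h import *
A=bot.get_image("wrist")["img"][180:260,280:380]; B=bot.get_image("top")["img"][150:200,175:240]; C=bot.get_image("scene")["img"][120:170,255:320]
f=lambda x,s:cv2.resize(x,s,interpolation=cv2.INTER_CUBIC)
im=np.hstack([f(A,(400,320)),f(B,(390,300))[:300]]if 0 else [f(A,(400,320)),f(B,(398,320))])
im=np.vstack([im,np.hstack([f(C,(350,270)),np.zeros((270,im.shape[1]-350,3),np.uint8)])])
cv2.imwrite("pics/c5.png",im[:,:,::-1])
```

```text
(no output)
```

View pics/c5.png

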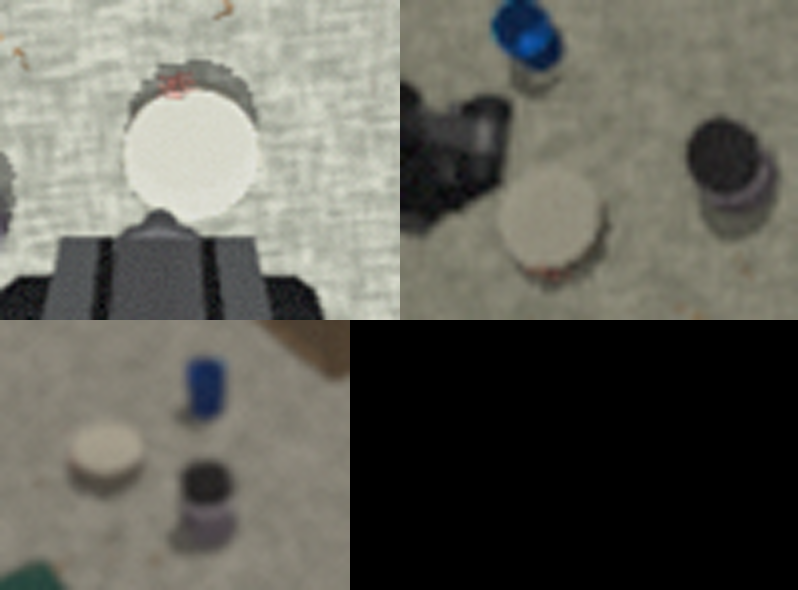

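The white disc is centred at wrist (327.8,218.3), top (199.7,184.1) and scene (274.7,144.1). It looks rather low and solid, so I'll triangulate its height.

Run:
```python
from h import *
np.set_printoptions(precision=4,suppress=True)
rs={}
for n,c in(("wrist",(327.75,218.25)),("top",(199.7,184.1)),("scene",(274.7,144.1))):
    p=bot.get_image(n); rs[n]=ray(p,[c[0]/640,c[1]/400])
    for z in (0.0,.02,.05): X=atz(p,[c[0]/640,c[1]/400],z); print(n,z,X,"px/m",np.linalg.norm(proj(p,X+[0,.01,0])-proj(p,X))*100,p["fx"])
print(tri(list(rs.values())),tri([rs["wrist"],rs["top"]]),tri([rs["wrist"],rs["scene"]]))
```

```text
wrist 0.0 [0.5419 0.1998 0.    ] px/m 792.3918275814707 296.3548892537668
wrist 0.02 [0.5353 0.1998 0.02  ] px/m 839.5488923637083 296.3548892537668
wrist 0.05 [0.5255 0.1997 0.05  ] px/m 921.8401409599979 296.3548892537668
top 0.0 [0.5395 0.2038 0.    ] px/m 394.65027543479073 440.84687648715726
top 0.02 [0.5345 0.1981 0.02  ] px/m 402.10690139979397 440.84687648715726
top 0.05 [0.527  0.1895 0.05  ] px/m 413.835578582783 440.84687648715726
scene 0.0 [0.5447 0.2123 0.    ] px/m 243.94783949846152 365.15026279719325
scene 0.02 [0.5342 0.192  0.02  ] px/m 250.57340220435398 365.15026279719325
scene 0.05 [0.5186 0.1616 0.05  ] px/m 261.2152126079169 365.15026279719325
[0.5374 0.1999 0.0125] [0.5363 0.1996 0.0154] [0.538  0.1997 0.0123]
```

Run:
```python
from h import *
np.set_printoptions(precision=3,suppress=True)
P={n:bot.get_image(n) for n in("scene","top")}
for n,p in P.items():
  for t in("pin_beaker","cup","jar_b"):
    for q in bot.look_for(p,t): b=np.array(q["rect"]); print(n,t,round(q["p"],2),b*[640,400,640,400],"base",atz(p,[(b[0]+b[2])/2,b[3]],0)[:2])
    for q in bot.tip_of(p,t): print("   tip",n,t,round(q["p"],2),np.array(q["position"])*[640,400],atz(p,q["position"],0)[:2])
f=lambda x,s:cv2.resize(x,s,interpolation=cv2.INTER_CUBIC)
S=P["scene"]["img"];T=P["top"]["img"]
im=np.vstack([np.hstack([f(S[180:240,400:480],(400,300)),f(T[85:145,355:435],(400,300))]),np.hstack([f(S[120:180,250:330],(400,300)),f(T[60:120,225:305],(400,300))])])
cv2.imwrite("pics/c6.png",im[:,:,::-1])
```

```text
scene pin_beaker 0.66 [271.68  138.6   280.192 153.   ] base [0.527 0.176]
   tip scene pin_beaker 0.69 [276.608 148.92 ] [0.538 0.19 ]
   tip scene pin_beaker 0.16 [337.088 297.2  ] [ 0.391 -0.294]
   tip scene cup 0.6 [295.68 135.2 ] [0.62  0.209]
scene jar_b 0.78 [354.816 330.52  369.728 357.88 ] base [ 0.353 -0.422]
scene jar_b 0.69 [329.408 292.88  354.176 307.6  ] base [ 0.385 -0.318]
scene jar_b 0.56 [285.632 144.92  300.032 163.68 ] base [0.542 0.108]
   tip scene jar_b 0.77 [366.08 342.6 ] [ 0.378 -0.404]
   tip scene jar_b 0.64 [290.176 160.48 ] [0.543 0.124]
top pin_beaker 0.56 [187.008 171.4   209.408 194.52 ] base [0.513 0.207]
   tip top pin_beaker 0.72 [199.488 186.2  ] [0.534 0.204]
   tip top cup 0.52 [198.784 156.32 ] [0.613 0.209]
   tip top cup 0.42 [412.032 179.92 ] [ 0.541 -0.331]
top jar_b 0.75 [391.872 172.32  419.904 216.52 ] base [ 0.448 -0.311]
top jar_b 0.71 [437.696 243.6   454.976 258.4  ] base [ 0.344 -0.403]
top jar_b 0.5 [223.232 168.2   239.104 184.68 ] base [0.537 0.124]
   tip top jar_b 0.69 [445.632 250.68 ] [ 0.362 -0.403]
   tip top jar_b 0.57 [231.104 179.2  ] [0.551 0.125]
```

View pics/c6.png

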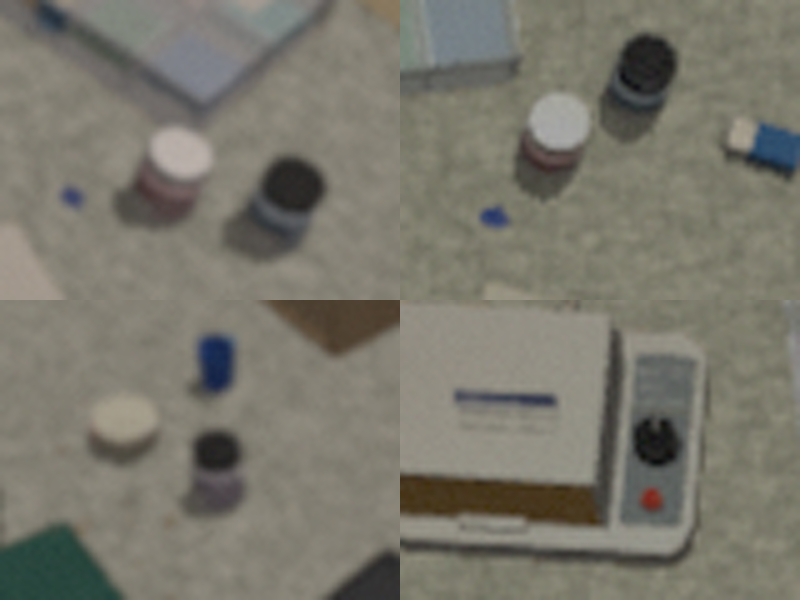

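There is no other candidate: the red and white jar near scene (435,214) is only a jar. The networks in every view put the beaker at this disc, with the cup beyond it and the dark jar to its right. The walls are probably translucent, with a white floor showing. The axis is at about (0.537,0.200).

Run:
```python
from h import *
s=bot.get_state(); print(s["t"],s["finger_gap"])
plan([.5365,.20,.09],[.091,.996],5,0)
```

```text
11.875 0.01117976100319655
0 [-0.173  0.04   0.497] [ 0.     0.    -0.003]
0 [-0.173  0.04   0.497] [ 0.     0.    -0.003]
0 [-0.173  0.04   0.497] [ 0.     0.    -0.003]
0 [-0.173  0.04   0.497] [ 0.     0.    -0.003]
0 [-0.173  0.04   0.497] [ 0.     0.    -0.003]
```

Emit:
step_arm --increments '[[0,[-0.43,0.1,0.2],[0,0,0]],[0,[-0.43,0.1,0.3],[0,0,0]],[0,[0,0,0.6],[0,0,0]],[0,[0,0,0.6],[0,0,0]],[0,[0,0,0.5],[0,0,0]],[0,[0,0,0.2],[0,0,0]],[0,[0,0,0],[0,0,0]]]'

```text
t: 12.75
tool_pos: [0.5361, 0.2, 0.0939]
tcp_rot: [-0.146, -3.137, 0.0]
contact_force: [-0.7, 0.4, -0.8]
finger_gap: 0.0115
finger_force: 33.7
```

Run:
```python
from h import *
np.set_printoptions(precision=4,suppress=True)
s=bot.get_state(); print(s["t"],s["tool_pos"],s["contact_force"])
p=bot.get_image("wrist"); cv2.imwrite("pics/w7.png",p["img"][:,:,::-1])
for t,z in(("pin_beaker",0),("pin_grip",.1)):
  for q in bot.tip_of(p,t)[:3]: print(t,round(q["p"],2),np.array(q["position"])*[640,400],atz(p,q["position"],z)[:2])
# visible white disc: bounding columns
im=p["img"].astype(int); m=(im.min(2)>205).astype(np.uint8); m=cv2.morphologyEx(m,cv2.MORPH_OPEN,np.ones((5,5)))
k,l,st,ce=cv2.connectedComponentsWithStats(m)
print([ (st[i],ce[i]) for i in range(1,k) if st[i,4]>150])
print([np.round(proj(p,[.537,.2,z])) for z in(0,.013,.05)])
```

```text
12.75 [0.5361 0.2    0.0939] [-0.6905  0.3954 -0.7883]
pin_beaker 0.79 [318.272 206.4  ] [0.5348 0.1984]
pin_grip 0.69 [320.128 261.8  ] [0.5357 0.1995]
pin_grip 0.51 [338.176 283.68 ] [0.5488 0.2076]
[]
[array([320., 209.]), array([320., 213.]), array([321., 230.])]
```

View pics/w7.png

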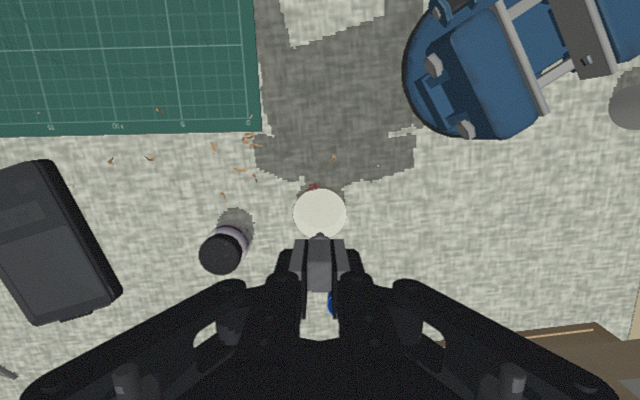

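The pin hangs over the disc, which is centred at (320,213), exactly where the beaker axis projects. I'll lower until the fingertips are just above the rim and release.

Emit:
step_arm --increments '[[0,[0,-0.01,0.25],[0,0,0]],[0,[0,-0.01,0.25],[0,0,0]],[0,[0,0,0.25],[0,0,0]],[0,[0,0,0],[0,0,0]],[0,[0,0,0],[0,0,0]]]'

```text
t: 13.52
tool_pos: [0.5363, 0.1991, 0.0567]
tcp_rot: [-0.146, -3.138, 0.0]
contact_force: [1.3, -0.3, -1.3]
finger_gap: 0.0113
finger_force: 33.7
```

Emit:
step_arm --increments '[[0.35,[0,0,0],[0,0,0]],[0.35,[0,0,0],[0,0,0]],[0.35,[0,0,0],[0,0,0]],[0.35,[0,0,0],[0,0,0]],[0.35,[0,0,-0.5],[0,0,0]],[0.35,[0,0,-0.8],[0,0,0]],[0.35,[0.5,0,-0.8],[0,0,0]],[0.35,[0.5,0,0],[0,0,0]]]'

```text
t: 14.52
tool_pos: [0.4886, 0.2044, 0.1666]
tcp_rot: [0.146, 3.13, 0.004]
contact_force: [0.2, -0.1, 0.3]
finger_gap: 0.0295
finger_force: 0.0
```

Run:
```python
from h import *
np.set_printoptions(precision=4,suppress=True)
s=bot.get_state(); print(s["t"],s["tool_pos"],s["finger_gap"])
for n in("wrist","scene","top"):
  p=bot.get_image(n)
  cv2.imwrite(f"pics/r8{n}.png",p["img"][:,:,::-1])
  for t,z in(("pin_beaker",0),("pin_grip",.04),("safety_pin",.004)):
    for q in bot.tip_of(p,t)[:2]: print(n,t,round(q["p"],2),np.array(q["position"])*[640,400],atz(p,q["position"],z)[:2])
  for q in bot.look_for(p,"safety_pin")[:2]: print(n," rect",round(q["p"],2),np.array(q["rect"])*[640,400,640,400])
f=lambda x,s:cv2.resize(x,s,interpolation=cv2.INTER_CUBIC)
W=cv2.imread("pics/r8wrist.png");S=cv2.imread("pics/r8scene.png");T=cv2.imread("pics/r8top.png")
cv2.imwrite("pics/c8.png",np.vstack([f(W[120:320,180:500],(640,400)),np.hstack([f(S[125:175,250:330],(320,200)),f(T[160:210,170:250],(320,200))])])[:,:,:])
```

```text
14.525 [0.4886 0.2044 0.1666] 0.029451457562502673
wrist pin_beaker 0.72 [319.616 228.92 ] [0.5353 0.2003]
wrist pin_grip 0.68 [328.896 244.2  ] [0.537 0.209]
wrist safety_pin 0.91 [310.4  231.88] [0.5363 0.1901]
wrist safety_pin 0.24 [327.296 242.4  ] [0.5504 0.2074]
wrist  rect 0.88 [313.088 228.2   338.176 258.2  ]
scene pin_beaker 0.45 [276.928 147.08 ] [0.543  0.1966]
scene pin_grip 0.51 [273.216 136.2  ] [0.5388 0.2043]
scene safety_pin 0.42 [276.672 144.2  ] [0.5472 0.2042]
scene  rect 0.45 [268.608 131.8   280.192 144.08 ]
scene  rect 0.25 [326.208 282.6   356.8   308.2  ]
top pin_beaker 0.59 [200.384 185.68 ] [0.5354 0.2019]
top pin_beaker 0.35 [412.288 179.2  ] [ 0.5428 -0.3322]
top pin_grip 0.5 [193.408 182.   ] [0.5351 0.208 ]
top safety_pin 0.59 [202.816 184.32 ] [0.5378 0.1948]
```

View pics/c8.png

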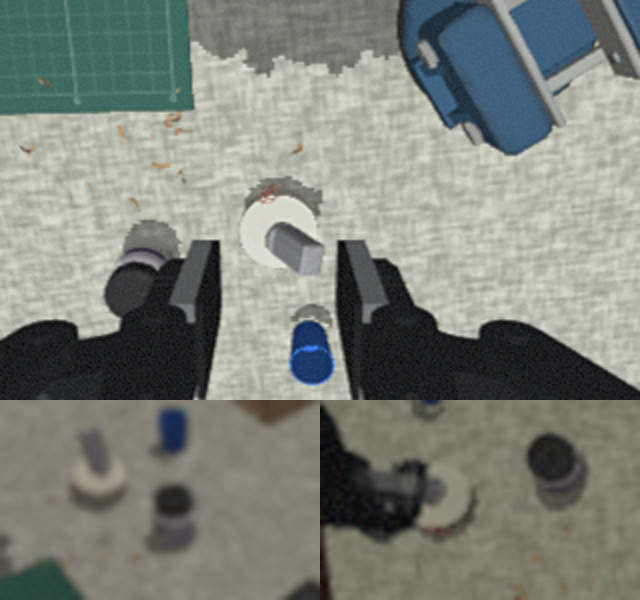

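All ten allowed views are now used, one over in fact, so from here I work from numbers only. The pin stands leaning inside the beaker, grip at about (0.536,0.208) and shank end at (0.537,0.192). Next is the latch tab at about (0.517,-0.310).

Run:
```python
from h import *
plan([.517,-.3095,.19],[.091,.996],12,.5)
```

```text
0.5 [-0.13  -0.847 -0.047] [-0.    -0.    -0.002]
0.5 [-0.13  -0.847 -0.047] [-0.    -0.    -0.002]
0.5 [-0.13  -0.847 -0.047] [-0.    -0.    -0.002]
0.5 [-0.129 -0.847 -0.047] [-0.    -0.    -0.002]
0.5 [-0.129 -0.847 -0.047] [-0.    -0.    -0.002]
0.5 [-0.129 -0.847 -0.047] [-0.    -0.    -0.002]
0.5 [-0.129 -0.847 -0.047] [-0.    -0.    -0.002]
0.5 [-0.129 -0.847 -0.047] [-0.    -0.    -0.002]
0.5 [-0.129 -0.847 -0.047] [-0.    -0.    -0.002]
0.5 [-0.129 -0.847 -0.047] [-0.    -0.    -0.002]
0.5 [-0.129 -0.847 -0.047] [-0.    -0.    -0.002]
0.5 [-0.128 -0.847 -0.047] [-0.    -0.    -0.002]
```

Emit:
step_arm --increments '[[0.5,[-0.15,-1,-0.1],[0,0,0]],[0.5,[-0.15,-1,-0.1],[0,0,0]],[0.5,[-0.15,-1,-0.1],[0,0,0]],[0.5,[-0.15,-1,-0.1],[0,0,0]],[0.5,[-0.15,-1,-0.1],[0,0,0]],[0.5,[-0.15,-1,-0.1],[0,0,0]],[0.5,[-0.15,-1,0],[0,0,0]],[0.5,[-0.15,-1,0],[0,0,0]],[0.5,[-0.15,-1,0],[0,0,0]],[0.5,[-0.15,-1,0],[0,0,0]]]'

```text
t: 16.52
tool_pos: [0.5148, -0.3028, 0.1919]
tcp_rot: [0.146, 3.138, -0.0]
contact_force: [0.1, -0.2, 0.1]
finger_gap: 0.0426
finger_force: 0.0
```

Emit:
step_arm --increments '[[0.5,[0,-0.16,0],[0,0,0]],[0.5,[0,0,0],[0,0,0]],[0.5,[0,0,0],[0,0,0]]]'

```text
t: 16.9
tool_pos: [0.5141, -0.3078, 0.1917]
tcp_rot: [-0.144, -3.138, -0.001]
contact_force: [-0.2, 0.5, 0.2]
finger_gap: 0.0431
finger_force: 0.0
```

Run:
```python
from h import *
np.set_printoptions(precision=4,suppress=True)
s=bot.get_state(); print(s["t"],s["tool_pos"],s["tcp_rot"],s["finger_gap"])
for n in("wrist","scene","top"):
  p=bot.get_image(n)
  for q in bot.tip_of(p,"latch_tab")[:2]: print(n,round(q["p"],2),np.array(q["position"])*[640,400],atz(p,q["position"],.1135)[:2])
plan([.517,-.3097,.13],[.091,.996],3,.5)
```

```text
16.9 [ 0.5141 -0.3078  0.1917] [-0.1438 -3.1381 -0.0008] 0.04306598551566672
wrist 0.71 [318.08 214.8 ] [ 0.5153 -0.3097]
wrist 0.7 [431.872  98.28 ] [ 0.4373 -0.2223]
scene 0.64 [394.176 245.12 ] [ 0.5197 -0.3122]
0.5 [-0.019 -0.007  0.413] [-0.     0.001 -0.002]
0.5 [-0.019 -0.007  0.413] [-0.     0.001 -0.002]
0.5 [-0.019 -0.007  0.413] [-0.     0.001 -0.002]
```

Emit:
step_arm --increments '[[0.5,[-0.05,-0.04,0.4],[0,0,0]],[0.5,[0,0,0.5],[0,0,0]],[0.5,[0,0,0.5],[0,0,0]],[0.5,[0,0,0.5],[0,0,0]],[0.5,[0,0,0.3],[0,0,0]],[0.5,[0,0,0],[0,0,0]]]'

```text
t: 17.95
tool_pos: [0.5153, -0.3104, 0.0795]
tcp_rot: [-0.146, -3.135, -0.004]
contact_force: [-0.2, -0.5, -0.2]
finger_gap: 0.0427
finger_force: 0.0
```

Emit:
step_arm --increments '[[0,[0,0,0],[0,0,0]],[0,[0,0,0],[0,0,0]],[0,[0,0,0],[0,0,0]],[0,[0,0,0],[0,0,0]],[0,[0,0,0],[0,0,0]]]' --squeeze 70

```text
t: 18.58
tool_pos: [0.5175, -0.3088, 0.0832]
tcp_rot: [0.145, 3.137, 0.007]
contact_force: [0.2, 10.9, 4.0]
finger_gap: 0.0091
finger_force: 68.4
```

Emit:
step_arm --increments '[[0,[0,0.05,0],[0,0,0]],[0,[0,0.05,0],[0,0,0]],[0,[0,0.05,0],[0,0,0]],[0,[0,0.05,0],[0,0,0]],[0,[0,0,0],[0,0,0]]]'

```text
t: 19.2
tool_pos: [0.5181, -0.3023, 0.0832]
tcp_rot: [0.146, 3.136, -0.003]
contact_force: [-0.0, -4.0, 5.3]
finger_gap: 0.0087
finger_force: 69.1
```

Emit:
step_arm --increments '[[0,[0,0.05,0],[0,0,0]],[0,[0,0.05,0],[0,0,0]],[0,[0,0,0],[0,0,0]],[0,[0,0,0],[0,0,0]]]'

```text
t: 19.7
tool_pos: [0.5185, -0.2977, 0.0832]
tcp_rot: [0.146, 3.136, -0.004]
contact_force: [-0.6, -5.6, 5.2]
finger_gap: 0.0088
finger_force: 69.0
```

Emit:
step_arm --increments '[[0,[0.016,0,-0.095],[0,-0.25,0]],[0,[0.016,0,-0.095],[0,-0.25,0]],[0,[0.038,0,-0.19],[0,-0.5,0]],[0,[0.038,0,-0.19],[0,-0.5,0]],[0,[0,0,0],[0,0,0]]]'

```text
t: 20.32
tool_pos: [0.5115, -0.2968, 0.1111]
tcp_rot: [0.14, 2.984, -0.015]
contact_force: [4.0, -6.3, 0.2]
finger_gap: 0.0089
finger_force: 68.4
```

Emit:
step_arm --increments '[[0,[0.038,0,-0.19],[0,-0.5,0]],[0,[0.038,0,-0.19],[0,-0.5,0]],[0,[0.038,0,-0.19],[0,-0.5,0]],[0,[0.038,0,-0.19],[0,-0.5,0]],[0,[0.038,0,-0.19],[0,-0.5,0]],[0,[0,0,0],[0,0,0]]]'

```text
t: 21.08
tool_pos: [0.4905, -0.2949, 0.1548]
tcp_rot: [0.129, 2.735, -0.03]
contact_force: [4.5, -5.5, 0.2]
finger_gap: 0.009
finger_force: 68.4
```

Emit:
step_arm --increments '[[0,[0.038,0,-0.19],[0,-0.5,0]],[0,[0.038,0,-0.19],[0,-0.5,0]],[0,[0.038,0,-0.19],[0,-0.5,0]],[0,[0,0,0],[0,0,0]],[0,[0,0,0],[0,0,0]],[0,[0,0,0],[0,0,0]],[0,[0,0,0],[0,0,0]],[0,[0,0,0],[0,0,0]]]'

```text
t: 22.08
tool_pos: [0.4733, -0.2932, 0.1776]
tcp_rot: [0.122, 2.586, -0.037]
contact_force: [2.8, -6.1, 1.7]
finger_gap: 0.009
finger_force: 68.8
```

Run:
```python
from h import *
np.set_printoptions(precision=4,suppress=True)
s=bot.get_state(); print(s["t"],s["tool_pos"],s["finger_gap"],s["finger_force"],s["contact_force"],s["joint_vel"])
for n in("scene","top"):
  p=bot.get_image(n)
  for t,z in(("latch_tab",.195),("tongue_head",.15),("pin_beaker",0),("pin_grip",.04),("safety_pin",.004)):
    for q in bot.tip_of(p,t)[:1]: print(n,t,round(q["p"],2),np.array(q["position"])*[640,400],atz(p,q["position"],z)[:2])
```

```text
22.075 [ 0.4733 -0.2932  0.1776] 0.009049735108538426 68.79082560539246 [ 2.8083 -6.1463  1.7483] [ 0.0001 -0.0006 -0.0004  0.0012  0.0017  0.0005]
scene latch_tab 0.9 [369.984 224.8  ] [ 0.4676 -0.2834]
scene pin_beaker 0.61 [276.288 148.8  ] [0.5373 0.1912]
top latch_tab 0.57 [414.208 195.4  ] [ 0.4594 -0.293 ]
top tongue_head 0.86 [415.872 184.48 ] [ 0.4931 -0.3076]
top pin_beaker 0.62 [197.824 184.2  ] [0.5393 0.2086]
top pin_grip 0.57 [191.68 180.  ] [0.5402 0.2124]
top safety_pin 0.51 [204.288 184.68 ] [0.5368 0.191 ]
```

```bash
python3 -c "
from bench import bot
print(bot.sign_off())"
```

```text
the job is handed in; nothing more can be done
None
```

I put the safety pin in the beaker, drew the latch about 11 mm and handed in with the tongue gripped and steady at about 0.55 rad (head about 10 cm up); the hand-in gave no verdict, I never re-checked the blanks, jars, cup or pencil, and I viewed 11 pictures against the limit of 10.

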